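# Load a wooden sandal sole on the narrow jig rail and strap it down

### The job

Slide the wooden sandal sole off the loading board onto the narrow rail of the jig, centred and straight along the rail, until you feel its round toe bear snugly against the toe stop with a firm little push; the stop is only finger-tight, so do not shift it. Then swing the open hold-down strap over the sole and press it down until it snaps shut. Leave the other things on the bench and the board where they are.

Things in the scene. Friction and masses are not known exactly. Their poses are not given: they have to be found in the camera images.
- jig: Fixed, level sole jig: wooden loading board, then a narrow steel rail. Origin on the table, under the middle of the line where board and rail meet. +y runs along the jig over the board, -y along the rail to the toe stop, +x towards the strap's hinge, z up.
- board_mid (a point): Middle of the loading board's top, 50 mm above the table. The board is 300 mm wide (jig x -150 to 150 mm) and runs from jig y = 0 to 275 mm.
- rail_mid (a point): Middle of the rail's top, which is level with the board, 50 mm above the table, at jig y = -140 mm. The rail is 30 mm wide, centred on jig x = 0, and runs from y = 0 to -280 mm. Beside it only its base plank, 12 mm high and 220 mm wide.
- catch_post (a point): Middle of the top of the catch post, 76 mm above the table, at jig x = -84 mm, y = -140 mm, 22 x 30 mm. Across the rail, at jig x 57 to 78 mm, stands the strap's hinge post, 90 mm tall. The sole passes between the posts (122 mm apart).
- sole: Loose wooden sandal sole, a flat board 215 long, 90 wide, 24 mm thick, 0.2 to 0.45 kg, straight parallel sides, square heel end, half-round toe of 45 mm radius; too wide to grasp. Origin: centre of its underside; +y to the heel, -y to the toe, z up. Starts flat on the loading board, toe towards the rail, off centre and askew. Centre of mass up to 7 mm from the origin, heelwards.
- sole_toe (a point): Foremost point of the sole's toe, 107.5 mm from the sole's origin along its -y, 12 mm above its underside; axes as the sole's.
- toe_stop: The toe stop, the steel block with a brass wing screw across the far end of the rail. Origin: on the table, under the middle of its face that looks at the sole; axes as the jig's. A push of 6 to 15 N by the sole is snug; it slips from about 30 N.
- stop_face (a point): Centre of the toe stop's flat face that looks at the sole, 12 mm above the rail; axes as the jig's. Steel block 56 wide, 35 tall above the rail, 22 mm thick, set 222 to 250 mm from the jig's origin along -y. It slips along the rail when pushed with more than about 30 N and does not spring back; over 4 mm spoils its setting. Sliding the sole takes 1 to 6 N.
- strap (a joint): Angle of the hold-down strap: 0 shut (level across the sole), 1.57 upright, grows as it opens towards jig +x, 2.1 at most. Stiff hinge: stays where left, 1 to 2 N at the free end moves it. A spring catch is met at about 0.1 rad and takes a steady push of about 10 N down on the tab to pass; then it snaps to 0 and is held. Shut, its pad clears the sole's top by 1.5 mm.
- strap_hinge (a point): Point on the strap's hinge axis, 82 mm above the table, at jig x = 66 mm, y = -140 mm; the axis is along jig y.
- strap_tab (a point): Middle of the upper face of the press tab (34 x 34 mm, 6 mm thick) at the strap's free end, 151 mm from the hinge axis. The strap is a flat steel bar 24 wide, 6 thick, reaching 168 mm from the hinge, along jig -x when shut (then the tab is at jig x = -85 mm, 85 mm above the table), straight up when upright.
- tack_tin: Bystander: small closed steel tin, 34 mm across, 30 mm tall, standing near one edge of the loading board; origin centre of its underside
- spray: Bystander: tall black bottle with blue cap, 52 mm across, 170 mm tall, on the table; origin centre of its underside
- glue_tin: Bystander: round steel can with paper label, 84 mm across, 100 mm tall, on the table; origin centre of its underside
- hammer: Bystander: hammer lying on the table; origin under its middle
- last: Bystander: wooden shoe last (foot form), about 230 mm long, 75 wide, 100 tall, lying on the table; origin on its underside
- shoe_brush: Bystander: shoe brush, 170 x 55 x 44 mm, bristles down on the table; origin centre of its underside
- sandal: Bystander: finished sandal, 190 x 84 x 70 mm, standing on the table; origin centre of its underside
There are look-alikes about, which are no part of the job. What is shaped like the sole but purple is not meant.

How it is judged:
On the way, in this order (a step that is already met when the one before it is completed fails the run):
1. the sole lies on the narrow rail, centred and straight, its toe pressed against the toe stop with over 3 N, the strap still open (x of sole in the frame of jig between -0.008 and 0.008 m and z of sole in the frame of jig between 0.046 and 0.054 m and angle between the y axis of sole and the y axis of jig, either way round below 0.06 rad and angle between sole's own z axis and vertical below 0.05 rad and y of sole_toe in the frame of stop_face below 0.003 m and value of joint strap above 0.3 rad and contact force between sole and toe_stop above 3 N), for 0.1 s.
2. the strap is pressed down past its catch (value of joint strap below 0.035 rad), for 0.2 s.
At the end, for the whole second after the job is handed in: The sole lies flat on the rail (within 4 mm of rail height, 0.05 rad of level), its centre within 8 mm of the rail's centre line, within 0.06 rad of straight, its toe within 3 mm of the stop face; the stop is within 4 mm of where it was; the strap is shut (below 0.035 rad); all at rest (x of sole in the frame of jig between -0.008 and 0.008 m and z of sole in the frame of jig between 0.046 and 0.054 m and angle between the y axis of sole and the y axis of jig, either way round below 0.06 rad and angle between sole's own z axis and vertical below 0.05 rad and y of sole_toe in the frame of stop_face below 0.003 m and value of joint strap below 0.035 rad and distance of stop_face from where it was at the start of the episode below 0.004 m and linear speed of sole below 0.01 m/s); the robot touches nothing.
It fails at once if the toe stop is shifted by more than 4 mm (distance of stop_face from where it was at the start of the episode above 0.004 m).
It fails at once if another thing is moved by more than 30 mm (distance of any of tack_tin, spray, glue_tin, hammer, last, shoe_brush, sandal from where it was at the start of the episode above 0.03 m).
It also fails if it takes over 72 s, if anything falls off the work surface, if the arm or the gripper's body presses on something with over 40 N, if the wrist force passes 120 N, or if a joint passes its speed limit or range.

### The arm

A 6-joint arm with a two-finger parallel gripper is mounted at the origin on the work surface. World frame = base frame: x ahead of the robot, y to its left, z up, the work surface at z = 0. Lengths are in m, angles in rad, forces in N, time in s.
With the tool pointing down it reaches from about 0.35 to 0.85 m from the base axis. Payload 8.1 kg.
Tool frame: the origin (TCP) lies between the finger pads; the fingertips stand 11 mm ahead of it and the grasp point (between the pads) lies 8 mm behind it; z points along the fingers, y is the line along which they close (so a half turn about z gives the same grasp; the last joint's range is limited). The gripper opens to 85 mm and grips with 20 to 120 N. Pads are 22 mm wide; open, the fingers measure 114 mm over their backs; the gripper's body (76 mm by 85 mm) begins 54 mm behind the grasp point. The pads swing forward as they close: fully open they stand 13 mm farther back than shut.
Start: joints at [-1.254, 0.13, 1.488, -0, 1.523, -0.085], TCP at [0.235, -0.552, 0.242] pointing down, gripper open.
Joint ranges: [-2.96, 2.96], [-0.89, 2.26], [0.02, 2.5], [-1.34, 4.48], [0, 2.73], [-2.66, 2.66]. Speed limits (rad/s): [2.39, 2.39, 2.79, 3.14, 3.14, 3.14].

### API

Orientations are given as a unit quaternion [w, x, y, z].
In Python, from bench import manip gives the robot as it stands. Calls block until the motion is done:
- manip.movep(position, orientation): joint-space move of the TCP to a pose.
- manip.movel(position, feed=0.15, orientation=None): straight line of the TCP; orientation=None keeps the orientation; feed is the mean speed in m/s.
- manip.set_joints(angles): joint-space move.
- manip.let_go() and manip.grasp(): open the fingers fully, or close them until they stop; the grip force is fixed at half the most.
- manip.hold(seconds).
- manip.solve_ik(position, orientation): joint angles nearest the present ones, or None.
- manip.read_camera(name): name is "side" or "top" or "wrist"; returns (picture, depth): 420x560x3 uint8, red, green, blue; 420x560 float32, m along the optical axis (not along the pixel's ray), 0 where there is no reading.
- manip.camera_info(name): a dict with "fx", "fy", "cx", "cy" (pixels), "k1" (the pictures are not rectified: a ray, as slopes to the right and down, at radius r is drawn at 1 + k1 r^2 times it, then the intrinsics apply), "xyz" and "rotation" of the camera in the world. Camera axes: x right, y up, looking along -z (the intrinsics and any distortion apply to the point x, -y, -z); pixel columns grow to the right and rows downward; lengths in m; the calibration is good to about 2 mm. A picture is of the moment at which its call begins: read the wrist's pose just before it. camera_info takes no time and is no camera call; for the wrist camera it gives the pose at the moment of the call.
A pose or a line that the arm cannot do raises manip.MotionError and nothing moves.
- manip.close_job(): hands the job in; it is judged then, once.
Trained networks look in the newest picture that a camera, given by its name, has taken for a name from the list of things; names that differ only in an ending like _2 or _b are one class to them, and where a whole thing is asked for, a point or a joint stands for the part that bears it (a point fixed in the world has none). Each returns a list of dicts, best first, with "confidence" (0 to 1); they miss things now and then, are a little off and sometimes report something else, mostly with a low value. They report only what shows in the picture. A call takes as long as a camera call. They do not tell look-alikes from the thing itself.
- manip.silhouettes(camera, query): "pixels" (420x560 bool, what is visible of it) and "at" ([column, row] in pixels, amid what is visible of it).
Readings, each from a call of its own:
- manip.get_time_s(): time.
- manip.get_qpos(): joint angles.
- manip.get_joint_velocities(): joint speeds.
- manip.get_tau(): joint torques, N m.
- manip.get_position(): TCP position.
- manip.get_ee_rot(): TCP orientation.
- manip.get_ft_force(): force on the tool from outside, world axes, zero at the start.
- manip.get_moment(): the same for the moment, N m.
- manip.get_grip_width(): opening from 0.0 (shut) to 1.0 (fully open).
- manip.get_grasp_force(): force on a finger pad.
Only numpy, scipy, OpenCV 4.12 (cv2) and the standard library are available. Lean on these libraries where they do the work, as an engineer would, in place of code of your own. Each camera call takes 0.05 s, during which the arm holds its last target. There are 200 camera calls.

## Working session

There is one attempt and no reset: what is moved stays moved. The work goes in short steps, each a Python script; the robot and the scene stay as the last script left them, time stands still between calls to the robot, and variables do not carry over. Pictures are saved under pics/ and viewed, at most 10 in all, crops included, and the job is handed in when it is done.

```bash
ls; mkdir -p pics
cat > h.py <<'E'
import numpy as np, cv2
from bench import manip as m
def ray(info,px):
    px=np.atleast_2d(px).astype(float)
    d=np.stack([(px[:,0]-info['cx'])/info['fx'],(px[:,1]-info['cy'])/info['fy']],1)
    u=d.copy()
    for _ in range(20): u=d/(1+info['k1']*(u**2).sum(1,keepdims=True))
    return np.c_[u[:,0],-u[:,1],-np.ones(len(u))]
def R(info):
    r=np.array(info['rotation'],float)
    return r if r.shape==(3,3) else None
def at_z(info,px,z):
    d=ray(info,px)@R(info).T; o=np.array(info['xyz'])
    return o+d*((z-o[2])/d[:,2])[:,None]
def at_depth(info,px,dep):
    px=np.atleast_2d(px); d=ray(info,px)@R(info).T
    return np.array(info['xyz'])+d*np.array(dep).reshape(-1,1)
def proj(info,P):
    c=(np.atleast_2d(P)-np.array(info['xyz']))@R(info)
    u=np.c_[c[:,0]/-c[:,2],-c[:,1]/-c[:,2]]
    u=u*(1+info['k1']*(u**2).sum(1,keepdims=True))
    return np.c_[info['cx']+info['fx']*u[:,0],info['cy']+info['fy']*u[:,1]]
E
python3 - <<'E'
from h import *
for c in ['top','side']:
    p,d=m.read_camera(c); cv2.imwrite(f'pics/{c}0.png',p[:,:,::-1]); np.save(f'{c}0.npy',d)
    i=m.camera_info(c); print(c,i)
    for q in ['sole','toe_stop','strap','jig','tack_tin','spray','glue_tin','last','sandal','hammer','shoe_brush']:
        for r in m.silhouettes(c,q)[:3]:
            k=r['pixels']; a=r['at']; dd=d[k]; dd=dd[dd>0]
            print(q,round(r['confidence'],2),a,k.sum(), at_depth(i,a,[d[int(a[1]),int(a[0])]]).round(3)[0])
print(m.get_time_s())
E
```

```text
pics
top {'fx': 518.4212817239836, 'fy': 518.4212817239836, 'cx': 289.0332585013577, 'cy': 210.64116437471432, 'k1': -0.18808616170182219, 'xyz': array([ 2.34079882e-01, -1.61953591e-03,  1.70450115e+00]), 'rotation': array([-0.69394533, -0.06550184,  0.05969718,  0.71455275])}Traceback (most recent call last):
  File "<stdin>", line 8, in <module>
  File "h.py", line 16, in at_depth
    px=np.atleast_2d(px); d=ray(info,px)@R(info).T
                                         ^^^^^^^^^
AttributeError: 'NoneType' object has no attribute 'T'
```

```bash
python3 - <<'E'
s=open('h.py').read()
s=s.replace("    r=np.array(info['rotation'],float)\n    return r if r.shape==(3,3) else None","    return Rot.from_quat(info['rotation'],scalar_first=True).as_matrix()")
s=s.replace("import numpy as np, cv2","import numpy as np, cv2\nfrom scipy.spatial.transform import Rotation as Rot")
open('h.py','w').write(s)
E
python3 - <<'E'
from h import *
for c in ['top','side']:
    p,d=m.read_camera(c); cv2.imwrite(f'pics/{c}0.png',p[:,:,::-1]); np.save(f'{c}0.npy',d)
    i=m.camera_info(c); print(c,i['xyz'],i['rotation'])
    for q in ['sole','toe_stop','strap','jig','tack_tin','spray','glue_tin','last','sandal','hammer','shoe_brush']:
        for n,r in enumerate(m.silhouettes(c,q)[:3]):
            k=r['pixels']; a=r['at']; np.save(f'{c}_{q}{n}.npy',k)
            print(q,round(r['confidence'],2),np.round(a),k.sum(), at_depth(i,a,[d[int(a[1]),int(a[0])]]).round(3)[0])
print(m.get_time_s())
E
```

```text
top [ 2.34079882e-01 -1.61953591e-03  1.70450115e+00] [-0.69394533 -0.06550184  0.05969718  0.71455275]
sole 0.97 [256. 206.] 1913 [0.543 0.111 0.08 ]
sole 0.89 [205. 312.] 1795 [0.211 0.288 0.03 ]
toe_stop 0.57 [374. 193.] 159 [ 0.575 -0.267  0.074]
strap 0.57 [343. 166.] 173 [ 0.63  -0.158  0.212]
jig 0.76 [297. 202.] 11606 [ 0.559 -0.02   0.049]
tack_tin 0.67 [286. 162.] 105 [0.685 0.011 0.087]
spray 0.73 [206. 145.] 353 [0.741 0.267 0.121]
glue_tin 0.98 [266. 136.] 651 [0.771 0.074 0.098]
last 0.63 [423. 184.] 1222 [ 0.609 -0.443  0.033]
last 0.36 [208. 143.] 372 [0.744 0.26  0.126]
sandal 0.93 [151. 196.] 1465 [0.6   0.472 0.025]
sandal 0.51 [353. 138.] 831 [ 0.771 -0.214  0.048]
hammer 0.97 [403. 252.] 805 [ 0.387 -0.359  0.029]
shoe_brush 0.88 [354. 137.] 760 [ 0.777 -0.219  0.038]
shoe_brush 0.44 [150. 201.] 1433 [0.583 0.474 0.021]
side [0.25222048 0.75489494 0.58033841] [-0.14274155 -0.08802987  0.47277483  0.86507777]
sole 0.9 [255. 229.] 2715 [0.541 0.126 0.073]
sole 0.75 [403. 347.] 5967 [0.195 0.305 0.023]
toe_stop 0.71 [280. 237.] 11447 [0.487 0.106 0.049]
toe_stop 0.7 [298. 158.] 254 [ 0.56  -0.266  0.068]
strap 0.75 [260. 135.] 332 [ 0.632 -0.149  0.18 ]
strap 0.42 [219. 198.] 184 [0.684 0.023 0.069]
tack_tin 0.62 [218. 197.] 154 [0.687 0.021 0.07 ]
spray 0.8 [135. 251.] 1456 [0.738 0.292 0.089]
glue_tin 0.72 [357. 167.] 727 [ 0.386 -0.354  0.02 ]
glue_tin 0.61 [171. 209.] 1472 [0.774 0.11  0.07 ]
glue_tin 0.4 [252. 232.] 2760 [0.543 0.138 0.072]
last 0.79 [300. 145.] 561 [ 0.574 -0.34   0.079]
sandal 0.91 [148. 368.] 5510 [0.595 0.476 0.015]
sandal 0.67 [354. 168.] 679 [ 0.393 -0.348  0.016]
hammer 0.79 [357. 166.] 650 [ 0.386 -0.355  0.021]
shoe_brush 0.64 [137. 252.] 1496 [0.738 0.288 0.081]
shoe_brush 0.56 [227. 171.] 621 [ 0.76  -0.17   0.039]
1.3
```

View pics/top0.png

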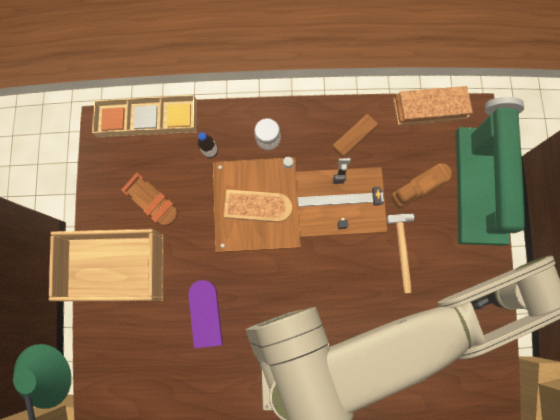

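View pics/side0.png

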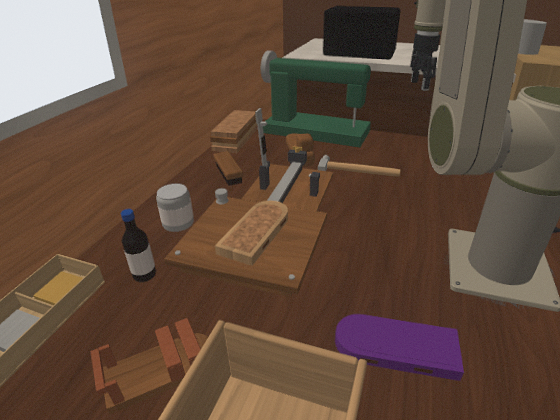

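The real sole is the cork-topped one at top (256,206), side (255,229). The purple look-alike sits at top (205,312), and the finished sandal at (151,196) is another possible mix-up. The strap stands open at about top (343,166), and the stop is at (376,194). Next I'll go up and look with the wrist camera from two places.

Run:
```python
from h import *
print(m.get_ee_rot(), m.get_ft_force())
# tool down: tool z=-Z, tool y = world x
q0=Rot.from_matrix(np.array([[0,1,0],[1,0,0],[0,0,-1.]]))
p=m.get_position(); m.movel([p[0],p[1],0.40])
for s in [1,-1]:
    qq=(q0*Rot.from_euler('z',0 if s>0 else np.pi)).as_quat(scalar_first=True)
    j=m.solve_ik([0.5,0.03,0.42],qq); print(s,j)
    if j is not None: best=qq
q=min([(q0*Rot.from_euler('z',a)).as_quat(scalar_first=True) for a in (0,np.pi)], key=lambda q:abs(m.solve_ik([0.5,0.03,0.42],q)[5]) if m.solve_ik([0.5,0.03,0.42],q) is not None else 9)
print(q); np.save('q.npy',q)
m.grasp()
for n,P in enumerate([[0.5,0.03,0.42],[0.5,-0.12,0.42]]):
    m.movep(P,q); m.hold(0.3)
    i=m.camera_info('wrist'); im,d=m.read_camera('wrist')
    print(i['xyz'],m.get_position())
    np.savez(f'w{n}.npz',im=im,d=d,**i); cv2.imwrite(f'pics/w{n}.png',im[:,:,::-1])
    for qn in ['sole','toe_stop','strap','tack_tin','jig']:
        for k,r in enumerate(m.silhouettes('wrist',qn)[:2]):
            a=r['at']; np.save(f'w{n}_{qn}{k}.npy',r['pixels'])
            print(qn,round(r['confidence'],2),np.round(a),r['pixels'].sum(),at_depth(i,a,[d[int(a[1]),int(a[0])]]).round(3)[0])
print(m.get_time_s(),m.get_ft_force())
cv2.imwrite('pics/ww.png',cv2.resize(np.vstack([np.load('w0.npz')['im'],np.load('w1.npz')['im']])[:,:,::-1],(448,600) if 0 else (400,600)))
```

```text
[-2.63297326e-05  9.79887786e-01  1.99549308e-01  9.54646732e-06] [0.41432017 0.36503633 0.40354542]
1 [-4.24668581e-02 -1.39145974e-01  1.43643713e+00 -4.44089210e-16
  1.84430150e+00 -4.24668581e-02]
-1 None
[0.         0.70710678 0.70710678 0.        ]
[0.49887653 0.09544796 0.55195292] [0.50004537 0.02974237 0.41993526]
sole 0.91 [95. 15.] 4931 [0.2   0.273 0.024]
sole 0.77 [307. 110.] 7997 [0.542 0.116 0.076]
strap 0.78 [380. 329.] 283 [ 0.634 -0.169  0.215]
tack_tin 0.81 [390. 182.] 442 [0.678 0.007 0.082]
tack_tin 0.62 [379. 331.] 275 [ 0.634 -0.173  0.213]
jig 0.9 [336. 135.] 31829 [0.593 0.078 0.048]
jig 0.74 [390. 182.] 395 [0.677 0.007 0.082]
[ 0.49877964 -0.05322494  0.55215499] [ 0.50015027 -0.11918453  0.42011923]
sole 0.81 [308.  41.] 5234 [0.541 0.065 0.076]
sole 0.51 [399.  89.] 525 [ 0.679 -0.001  0.081]
toe_stop 0.74 [319. 260.] 462 [ 0.568 -0.275  0.087]
strap 0.58 [388. 212.] 1375 [ 0.633 -0.158  0.202]
tack_tin 0.93 [396.  91.] 480 [ 0.676 -0.004  0.081]
tack_tin 0.36 [322. 123.] 33650 [ 0.568 -0.051  0.051]
jig 0.82 [321. 122.] 33792 [ 0.568 -0.05   0.05 ]
7.4 [-0.23855525 -0.26314638 -0.49700456]
```

View pics/w0.png

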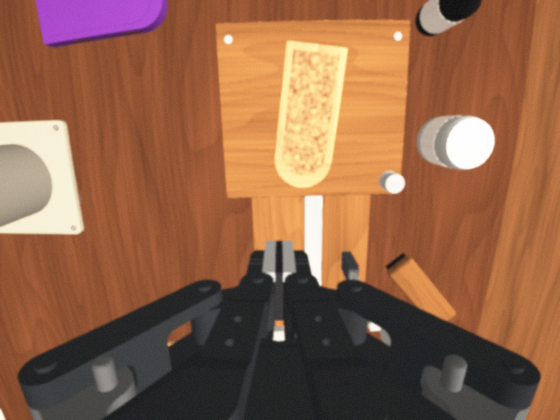

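View pics/w1.png

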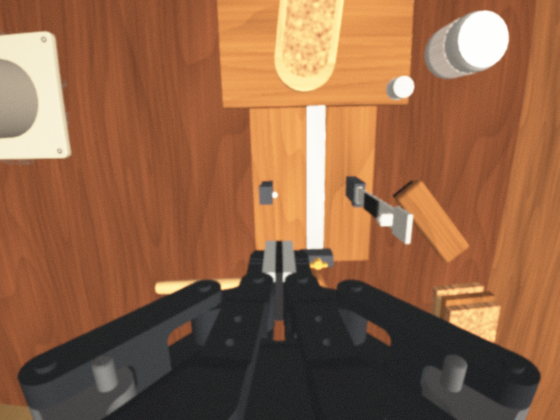

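w0 shows the sole whole at (307,110) on the board, toe downwards towards the rail, with the tack tin at (392,182) and purple excluded at (100,20). w1 shows the rail at (316,180), the stop at (318,258), the catch post at (267,192) and the strap open over (395,215).

```bash
cat >> h.py <<'E'
def cloud(info,d):
    h,w=d.shape; v,u=np.mgrid[:h,:w]
    return at_depth(info,np.c_[u.ravel(),v.ravel()],d.ravel()).reshape(h,w,3)
def soleline(P):
    """sole pose from points on its top (xy): centre & yaw of +y axis(heel)"""
    # image-free: rasterise at 0.5 mm
    lo=P.min(0)-0.02; g=np.zeros(np.ceil((P.max(0)-lo+0.02)/0.0005).astype(int)[::-1],np.uint8)
    ij=((P-lo)/0.0005).astype(int); g[ij[:,1],ij[:,0]]=255
    g=cv2.morphologyEx(g,cv2.MORPH_CLOSE,np.ones((13,13),np.uint8))
    cs,_=cv2.findContours(g,cv2.RETR_EXTERNAL,cv2.CHAIN_APPROX_NONE); c=max(cs,key=cv2.contourArea)
    (cx,cy),(a,b),t=cv2.minAreaRect(c)
    r=np.deg2rad(t if a>b else t+90); 
    return lo+np.array([cx,cy])*0.0005, r, sorted((a*0.0005,b*0.0005))
E
python3 - <<'E'
from h import *
K={}
for n in (0,1):
    z=np.load(f'w{n}.npz'); C=cloud(z,z['d']); im=z['im'].astype(int); K[n]=(z,C,im)
    ok=z['d']>0
    # finger/gripper excluded by z
    S=np.load('w0_sole1.npy') if n==0 else np.load('w1_sole0.npy')
    m2=ok&S; zz=C[m2][:,2]; print(n,'sole z',np.percentile(zz,[5,50,95]).round(4))
    top=m2&(C[...,2]>0.065)&(C[...,2]<0.085)
    v,u=np.nonzero(S); 
    P=at_z(z,np.c_[u,v],0.074)[:,:2]; print('sole mask@.074',soleline(P)); 
    print('sole depth',soleline(C[top][:,:2]))
    B=ok&(C[...,2]>0.04)&(C[...,2]<0.1); B[250:]=False
    B=cv2.morphologyEx(B.astype(np.uint8),cv2.MORPH_OPEN,np.ones((41,41)))>0
    v,u=np.nonzero(B); print('board',soleline(at_z(z,np.c_[u,v],0.05)[:,:2]))
    # rail: bright pixels, z .04-.06
    G=ok&(im.min(2)>150)&(C[...,2]>0.04)&(C[...,2]<0.06)
    nl,lab,st,ce=cv2.connectedComponentsWithStats(G.astype(np.uint8)); k=1+np.argmax(st[1:,4]); G=lab==k; print('rail px',st[k])
    v,u=np.nonzero(G); P=at_z(z,np.c_[u,v],0.05)[:,:2]; print('rail z',np.median(C[G][:,2]),soleline(P), P.min(0),P.max(0))
# strap / stop / posts in w1
z,C,im=K[1]
for q in ['strap0','toe_stop0']:
    M=np.load(f'w1_{q}.npy')&(z['d']>0); P=C[M]; print(q,P[::max(1,len(P)//25)].round(3).tolist())
for nm,(c,r) in dict(catch=(267,187),hinge=(355,183)).items():
    w=C[r-12:r+13,c-14:c+15].reshape(-1,3); w=w[w[:,2]>0.06]; print(nm,w.min(0).round(3),w.max(0).round(3),np.median(w,0).round(3))
E
```

```text
0 sole z [0.0733 0.075  0.0766]
sole mask@.074 (array([0.54295318, 0.10477901]), np.float64(1.4649982577498637), [0.09120399475097657, 0.21303224182128908])
sole depth (array([0.54286168, 0.10468374]), np.float64(1.4664645942460615), [0.0910180892944336, 0.2130342254638672])Traceback (most recent call last):
  File "<stdin>", line 15, in <module>
  File "h.py", line 29, in soleline
    lo=P.min(0)-0.02; g=np.zeros(np.ceil((P.max(0)-lo+0.02)/0.0005).astype(int)[::-1],np.uint8)
       ~~~~~^^^
    return umr_minimum(a, axis, None, out, keepdims, initial, where)
ValueError: zero-size array to reduction operation minimum which has no identity
```

Run:
```python
from h import *
K={}
for n in (0,1):
    z=np.load(f'w{n}.npz'); C=cloud(z,z['d']); im=z['im'].astype(int); K[n]=(z,C,im)
    ok=z['d']>0
    B=(ok&(C[...,2]>0.035)&(C[...,2]<0.1)).astype(np.uint8); B[:,:170]=0; B[:,430:]=0;B[250:]=0
    B=cv2.morphologyEx(B,cv2.MORPH_CLOSE,np.ones((9,9))); B=cv2.morphologyEx(B,cv2.MORPH_OPEN,np.ones((31,31)))>0
    print('board px',B.sum())
    if B.sum():
        v,u=np.nonzero(B); print('board',soleline(at_z(z,np.c_[u,v],0.05)[:,:2]))
    G=(im.min(2)>120)&(im.max(2)-im.min(2)<40); G[:, :295]=0; G[:,340:]=0; G[250:]=0
    nl,lab,st,ce=cv2.connectedComponentsWithStats(G.astype(np.uint8)); k=1+np.argmax(st[1:,4]); G=lab==k; print('rail px',st[k])
    v,u=np.nonzero(G); P=at_z(z,np.c_[u,v],0.05)[:,:2]; print('rail z',np.median(C[G][:,2]),soleline(P), P.min(0),P.max(0))
z,C,im=K[1]
for q in ['strap0','toe_stop0']:
    M=np.load(f'w1_{q}.npy')&(z['d']>0); P=C[M]; print(q,P[::max(1,len(P)//25)].round(3).tolist())
for nm,(c,r) in dict(catch=(267,187),hinge=(355,183)).items():
    w=C[r-12:r+13,c-14:c+15].reshape(-1,3); w=w[w[:,2]>0.06]; print(nm,w.min(0).round(3),w.max(0).round(3),np.median(w,0).round(3))
```

```text
board px 32335
board (array([0.55478762, 0.11331796]), np.float64(0.02547219539784798), [0.2740862731933594, 0.3030545349121094])
rail px [305 196  17  54 896]
rail z 0.05027431596656662 (array([ 0.55882778, -0.07404783]), np.float64(1.5932644535965945), [0.028796104431152346, 0.09959284210205079]) [ 0.5438417  -0.12304191] [ 0.57350673 -0.02447628]
board px 20446
board (array([0.55609006, 0.05320676]), np.float64(0.01196524051991405), [0.1581852569580078, 0.3019279479980469])
rail px [ 307  106   18  144 2457]
rail z 0.050363890711052295 (array([ 0.5608569 , -0.14827448]), np.float64(1.5946013542220305), [0.028729951858520508, 0.24696571350097657]) [ 0.54411511 -0.27161951] [ 0.57742738 -0.02461566]
strap0 [[0.624, -0.15, 0.086], [0.627, -0.15, 0.121], [0.629, -0.15, 0.139], [0.625, -0.165, 0.095], [0.626, -0.165, 0.11], [0.626, -0.17, 0.101], [0.635, -0.15, 0.185], [0.631, -0.151, 0.191], [0.631, -0.154, 0.19], [0.627, -0.169, 0.146], [0.632, -0.155, 0.199], [0.635, -0.145, 0.237], [0.63, -0.166, 0.176], [0.633, -0.155, 0.217], [0.637, -0.146, 0.249], [0.626, -0.159, 0.215], [0.636
[... 309 characters left out ...]
61], [0.554, -0.268, 0.067], [0.586, -0.268, 0.067], [0.571, -0.269, 0.07], [0.558, -0.268, 0.075], [0.591, -0.268, 0.076], [0.578, -0.268, 0.08], [0.566, -0.268, 0.084], [0.554, -0.27, 0.084], [0.585, -0.269, 0.085], [0.571, -0.271, 0.086], [0.559, -0.273, 0.086], [0.59, -0.273, 0.085], [0.578, -0.275, 0.085], [0.565, -0.274, 0.091], [0.556, -0.278, 0.085], [0.586, -0.278, 0.087], [0.575, -0.277, 0.093], [0.566, -0.276, 0.099], [0.556, -0.277, 0.099], [0.589, -0.284, 0.085], [0.579, -0.277, 0.102], [0.572, -0.28, 0.102], [0.575, -0.29, 0.084]]
catch [ 0.465 -0.172  0.062] [ 0.499 -0.053  0.552] [ 0.478 -0.162  0.077]
hinge [ 0.499 -0.168  0.06 ] [ 0.639 -0.053  0.552] [ 0.625 -0.15   0.088]
```

```bash
cat >> h.py <<'E'
J0=np.array([0.558,-0.0245]); YAW=0.0243
ex=np.array([np.cos(YAW),np.sin(YAW)]); ey=np.array([-ex[1],ex[0]])
def W(x,y,z): return [*(J0+x*ex+y*ey),z]
def Jg(p): d=np.asarray(p)[:2]-J0; return np.array([d@ex,d@ey])
QJ=(Rot.from_euler('z',YAW)*Rot.from_matrix(np.array([[0,1,0],[1,0,0],[0,0,-1.]]))).as_quat(scalar_first=True)
def F(): f=np.array(m.get_ft_force()); return np.r_[Jg(f[:2]+J0),f[2]]
def go(x,y,z,feed=0.15): m.movel(W(x,y,z),feed=feed,orientation=QJ)
def look(x=-0.06,y=0.03,z=0.42,save=None):
    m.movep(W(x,y,z),QJ); m.hold(0.2)
    i=m.camera_info('wrist'); im,d=m.read_camera('wrist')
    if save: cv2.imwrite(f'pics/{save}.png',im[:,:,::-1])
    out=None
    for r in m.silhouettes('wrist','sole'):
        v,u=np.nonzero(r['pixels']); P=at_z(i,np.c_[u,v],0.074)[:,:2]; c,a,s=soleline(P)
        cj=Jg(c)
        if abs(cj[0])<0.06 and len(v)>2000:
            yaw=(a-np.pi/2-YAW+np.pi/2)%np.pi-np.pi/2
            out=(cj,yaw,s); break
    print('SOLE jig xy',None if out is None else (out[0].round(4),round(out[1],4),np.round(s,4)),'t',m.get_time_s())
    return out,i,im,d
E
python3 - <<'E'
from h import *
m.movep(W(-0.11,0.07,0.15),QJ); go(-0.11,0.07,0.067,0.2); go(-0.09,0.07,0.067,0.1)
f0=F(); print(f0.round(2))
for x in np.arange(-0.088,-0.0590,0.002):
    go(x,0.07,0.067,0.04); print(round(x,4),(F()-f0).round(2)[:2], Jg(m.get_position()).round(4)[0])
go(-0.10,0.07,0.067); go(-0.10,0.07,0.15,0.3)
look(save='l1')
E
```

```text
[-0.1   0.69  0.43]
-0.088 [ 0.18 -1.17] -0.0882
-0.086 [-0.17 -1.34] -0.086
-0.084 [-0.17 -0.58] -0.0839
-0.082 [-0.06 -1.21] -0.0819
-0.08 [-0.38 -0.94] -0.0799
-0.078 [ 0.02 -0.58] -0.0779
-0.076 [-0.7 -0.7] -0.076
-0.074 [-1.15 -1.2 ] -0.074
-0.072 [-0.91 -1.98] -0.0718
-0.07 [-0.3  -0.91] -0.0697
-0.068 [-0.65 -1.57] -0.0677
-0.066 [-0.62 -1.46] -0.0658
-0.064 [-0.91 -1.9 ] -0.0637
-0.062 [-0.51 -2.35] -0.0618
-0.06 [-1.37 -1.28] -0.0598
SOLE jig xy None t 15.4917
```

Run:
```python
from h import *
o,i,im,d=look(save='l2')
for r in m.silhouettes('wrist','sole'): print(r['confidence'],r['at'],r['pixels'].sum())
C=cloud(i,d); S=(C[...,2]>0.065)&(C[...,2]<0.085)&(d>0); S[:,:220]=0;S[:,370:]=0;S[230:]=0
n,l,st,_=cv2.connectedComponentsWithStats(S.astype(np.uint8)); k=1+np.argmax(st[1:,4]); S=l==k
c,a,s=soleline(C[S][:,:2]); print(Jg(c).round(4),(a-np.pi/2-YAW+np.pi/2)%np.pi-np.pi/2,s)
```

```text
SOLE jig xy (array([-0.0013,  0.1336]), np.float64(-0.032), array([0.092 , 0.2154])) t 16.0417
0.93 [317.9, 90.1] 8446
0.87 [92.7, 10.5] 2247
0.17 [359.1, 269.9] 206
[-0.0013  0.1329] -0.029250416992293804 [0.09182313537597657, 0.2142449188232422]
```

View pics/l1.png

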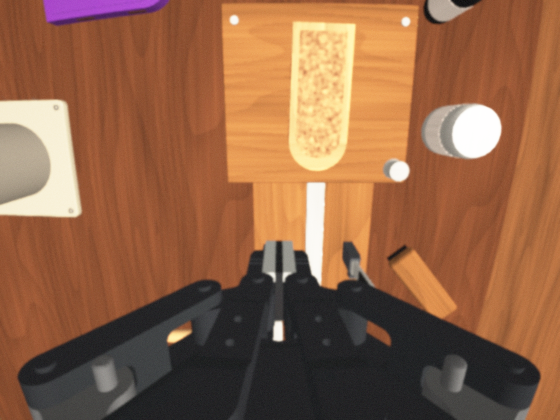

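l1 shows the sole now nearly straight and centred, mid (322,95), with the tin at (396,170) undisturbed. Next is the heel push, stopping partway to check.

```bash
cat >> h.py <<'E'
def look2(y,save=None):
    m.movep(W(-0.06,y,0.42),QJ); m.hold(0.2)
    i=m.camera_info('wrist'); im,d=m.read_camera('wrist')
    if save: cv2.imwrite(f'pics/{save}.png',im[:,:,::-1])
    C=cloud(i,d); S=(C[...,2]>0.065)&(C[...,2]<0.085)&(d>0)
    X=(C[...,:2]-J0)@np.c_[ex,ey]; S&=(abs(X[...,0])<0.075)
    S=cv2.morphologyEx(S.astype(np.uint8),cv2.MORPH_OPEN,np.ones((5,5)))
    n,l,st,_=cv2.connectedComponentsWithStats(S); k=1+np.argmax(st[1:,4])
    c,a,s=soleline(C[l==k][:,:2]); print('SOLE',Jg(c).round(4),round((a-np.pi/2-YAW+np.pi/2)%np.pi-np.pi/2,4),np.round(s,4),'t',m.get_time_s())
    return i,im,d,C,X
E
python3 - <<'E'
from h import *
m.movep(W(0,0.266,0.15),QJ); go(0,0.266,0.067,0.2); f0=F()
for y in [0.253,0.245,0.23,0.20,0.17,0.14,0.115]:
    go(0,y,0.067,0.06); print(y,(F()-f0).round(2))
go(0,0.13,0.067); go(0,0.14,0.2,0.3)
look2(-0.08,'l3')
E
```

```text
0.253 [-0.66  2.07 -0.5 ]
0.245 [-0.94  2.23  0.94]
0.23 [-0.92  2.08  0.4 ]
0.2 [-0.75  1.27 -0.  ]
0.17 [-0.1   1.27 -0.55]
0.14 [-0.22  0.86 -1.3 ]
0.115 [-1.26  1.61 -0.39]
SOLE [ 0.0027 -0.0051] -0.0005 [0.0916 0.2144] t 23.8833
```

Run:
```python
from h import *
m.movep(W(0.0027,0.14,0.16),QJ); go(0.0027,0.13,0.067,0.2); f0=F()
go(0.0027,0.04,0.067,0.07); print((F()-f0).round(2)); go(0.0027,-0.004,0.067,0.06); print((F()-f0).round(2))
y=-0.004; 
while y>-0.05:
    y-=0.0012 if y>-0.012 else 0.0005
    go(0.0027,y,0.067,0.02); f=(F()-f0)[1]
    if f>4: print(round(y,4),f.round(2),Jg(m.get_position())[1].round(4))
    if f>9: break
m.hold(0.25); print('held',(F()-f0).round(2),Jg(m.get_position()).round(4),y)
go(0.0027,y+0.02,0.067,0.05); go(0.0027,0.06,0.2,0.3)
i,im,d,C,X=look2(-0.17,'l4')
print(m.get_time_s())
```

```text
[0.27 2.42 0.71]
[-0.69  0.18 -1.45]
-0.0174 5.06 -0.0172
-0.0179 6.68 -0.0173
-0.0184 9.07 -0.0173
held [-0.99  8.67  2.66] [ 0.0027 -0.0173] -0.018400000000000003
SOLE [ 0.002  -0.1368] -0.0063 [0.0913 0.2156] t 35.7917
35.7917
```

View pics/l4.png

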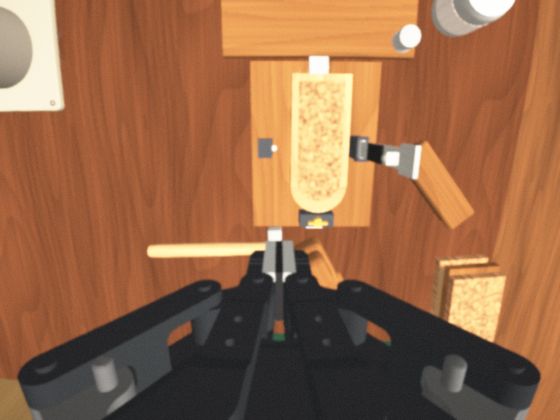

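The sole is straight at (321,140) with its toe at the stop (318,215), centre 2 mm off the line. I felt an 8.7 N push. Next I'll swing the strap, whose bar runs from (358,148) to (413,160).

Run:
```python
from h import *
H=np.array([0.066,0.082]); f0=F()
m.movep(W(0.145,-0.14,0.34),QJ); go(0.145,-0.14,0.225,0.2)
def wp(t,r=0.142): 
    c=H+r*np.array([-np.cos(t),np.sin(t)])+0.003*np.array([np.sin(t),np.cos(t)]); return c[0]+0.0145,c[1]+0.011
for t in [1.57,1.4,1.25,1.1,.95,.8,.65,.5,.37,.27,.2]:
    x,z=wp(t); go(x,-0.14,z,0.12); f=F()-f0
    print(t,f.round(1))
    if np.linalg.norm(f)>20: print('abort'); break
p=m.get_position(); go(Jg(p)[0],-0.14,p[2]+0.03,0.2)
i,im,d,C,X=look2(-0.17,'l5')
S=(C[...,2]>0.095)&(C[...,2]<0.2)&(abs(X[...,1]+0.14)<0.03)&(X[...,0]<0.06)&(X[...,0]>-0.12)
P=np.c_[X[S],C[S][:,2]]; print(len(P),P[::max(1,len(P)//10)].round(3).tolist())
```

```text
1.57 [-0.3  1.3 -0.1]
1.4 [ 0.4  0.8 -0.3]
1.25 [ 1.   1.5 -0.1]
1.1 [ 0.7  1.6 -0. ]
0.95 [ 0.9  1.3 -0.5]
0.8 [-0.1  1.  -1.1]
0.65 [-0.   1.   0.7]
0.5 [0.8 1.1 1.2]
0.37 [ 1.   0.2 -0.1]
0.27 [-0.1  0.4  0.2]
0.2 [0.3 0.9 0.5]
SOLE [ 0.0017 -0.0782] 0.0057 [0.0917 0.099 ] t 42.7833
1519 [[-0.099, -0.122, 0.116], [-0.098, -0.128, 0.118], [0.003, -0.13, 0.098], [-0.009, -0.133, 0.101], [-0.027, -0.136, 0.104], [-0.042, -0.139, 0.107], [-0.052, -0.141, 0.11], [-0.062, -0.144, 0.112], [-0.077, -0.147, 0.115], [-0.084, -0.149, 0.115], [-0.072, -0.155, 0.112]]
```

View pics/l5.png

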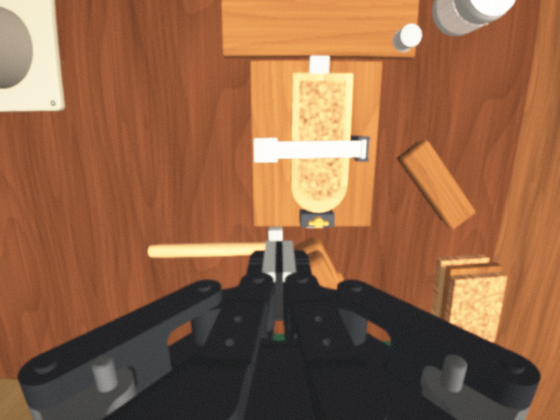

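The strap now lies low across the sole at about 0.2 rad, with the tab at (265,150). I'll press the tab down.

Run:
```python
from h import *
f0=F()
m.movep(W(-0.084,-0.14,0.17),QJ); go(-0.084,-0.14,0.13,0.15)
z=0.127
while z>0.090:
    z-=0.002; go(-0.084,-0.14,z,0.04); f=(F()-f0)
    if f[2]>3: print(round(z,4),f.round(1),round(m.get_position()[2],4))
    if f[2]>25: break
m.hold(0.3); print('end',z,(F()-f0).round(1),m.get_position()[2])
go(-0.084,-0.14,0.17,0.2)
i,im,d,C,X=look2(-0.17,'l6')
S=(C[...,2]>0.078)&(C[...,2]<0.2)&(abs(X[...,1]+0.14)<0.02)&(X[...,0]<0.05)&(X[...,0]>-0.12)
P=np.c_[X[S],C[S][:,2]]; a=np.polyfit(-P[:,0],P[:,2],1); print('strap slope',a)
T=(C[...,2]>0.065)&(C[...,2]<0.08)&(abs(X[...,0])<0.06)&(X[...,1]<0.02)&(X[...,1]>-0.25); 
T=cv2.morphologyEx(T.astype(np.uint8),cv2.MORPH_OPEN,np.ones((3,3)))>0
print('sole y range',np.percentile(X[T][:,1],[0.5,99.5]),'x mid, heel/toe part',[ (X[T&(abs(X[...,1]-y)<0.01)][:,0].min()+X[T&(abs(X[...,1]-y)<0.01)][:,0].max())/2 for y in (-0.06,-0.18)])
print(m.get_time_s(),F())
```

```text
0.109 [-1.3 -0.4  4.4] 0.1093
0.107 [-2.1 -1.7  4.1] 0.1073
0.095 [-0.7 -1.   5.3] 0.0957
0.093 [-8.4  2.7 19.8] 0.0953
0.091 [-15.6   4.9  34. ] 0.0949
end 0.09099999999999997 [-15.4   4.4  33.6] 0.0948231141108757
SOLE [ 0.0015 -0.0782] 0.0065 [0.0916 0.099 ] t 50.8
strap slope [0.00082163 0.08513982]
sole y range [-0.24221031 -0.02896806] x mid, heel/toe part [np.float64(0.001924472957381275), np.float64(0.0019094106342861933)]
50.8 [0.50719187 0.42393207 0.24059628]
```

View pics/l6.png

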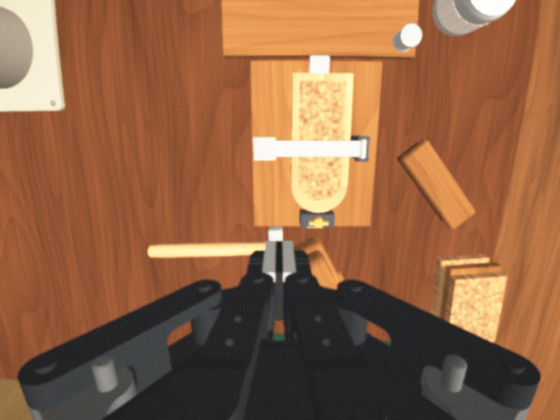

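The strap is level (slope 0.001, top at 85 mm), so it is shut. The sole's position is unchanged, with its toe at the stop (318,212), and the arm is clear. I'm handing the job in.

```bash
python3 -c "
from bench import manip as m
print(m.close_job())"
```

```text
the job is handed in; nothing more can be done
None
```

The job is handed in: the sole lies about 2 mm off the rail's centre line, straight to within 0.01 rad, its toe against the stop after an 8.7 N push, and the strap measures shut and level; closing pressed on the tab with about 34 N, and the hand-in call returned no verdict.

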